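# Set the desk calendar to Friday 25 July

### The job

Set the desk calendar to Friday the 25th of July: gently roll its four number wheels so that they show 2 5 and 0 7, each clicked squarely into its notch, and push the red weekday marker along its rail to Friday, the fifth mark. Do not shift the phone, the mouse or the mug standing around it.

Things in the scene. Friction and masses are not known exactly. Their poses are not given: they have to be found in the camera images.
- calendar: Perpetual desk calendar, brown case, fixed to the desk. Origin: on the desk under the axle, midway between its ends; x points away from the reader (on the robot's side), y to the reader's left, z up. Base plate 14 mm thick, x -105 to +52, y -100 to +100 mm. On it the case, x -52 to +52 mm, deck 48 mm above the desk, end cheeks (|y| 86 to 100 mm) 56 mm.
- axle (a point): Middle of the wheels' axle, 50 mm above the desk, along calendar y. On it four equal wheels at y = +70, +28, -28, -70 mm, each 28 mm wide, upper halves free above the deck: white drum, radius 31.5 mm, black digits 0 to 9 around it, and between digits a grey round thumb rib across the full width, 6 mm thick, centred 34 mm from the axle (outermost 37), ten ribs 36 degrees apart.
- wheel_top (a point): Highest level of the wheels, 87 mm above the desk, over the middle of the axle. The digit facing straight up, at the red index lines of deck and cheeks, is the one shown; ribs then stand 18, 54 and 90 degrees either side of the top. A hidden spring roller clicks each digit home: about 2 to 3 N at a rib leaves a notch; past half way (18 degrees) the wheel springs on to the next digit.
- day_tens (a joint): Number wheel for the tens of the day, leftmost for the reader; middle at calendar y = +70 mm. Turns endlessly about the axle. Value in rad: digit d stands uppermost at 0.6283 x d, plus or minus whole turns (6.2832). It grows when the wheel's top rolls away from the reader (calendar +x). Light plastic: forces over 50 N damage it.
- day_ones (a joint): Number wheel for the ones of the day, second from the reader's left; middle at calendar y = +28 mm. Turns endlessly about the axle. Value in rad: digit d stands uppermost at 0.6283 x d, plus or minus whole turns (6.2832). It grows when the wheel's top rolls away from the reader (calendar +x). Light plastic: forces over 50 N damage it.
- month_tens (a joint): Number wheel for the tens of the month, third from the reader's left; middle at calendar y = -28 mm. Turns endlessly about the axle. Value in rad: digit d stands uppermost at 0.6283 x d, plus or minus whole turns (6.2832). It grows when the wheel's top rolls away from the reader (calendar +x). Light plastic: forces over 50 N damage it.
- month_ones (a joint): Number wheel for the ones of the month, rightmost for the reader; middle at calendar y = -70 mm. Turns endlessly about the axle. Value in rad: digit d stands uppermost at 0.6283 x d, plus or minus whole turns (6.2832). It grows when the wheel's top rolls away from the reader (calendar +x). Light plastic: forces over 50 N damage it.
- weekday (a joint): Red weekday marker on a rail along the front ledge (calendar x = -80 mm), no notches. Value in m: 0 at Monday, the reader's leftmost mark (y = +72 mm), growing to the reader's right (calendar -y), 0.024 a day: Friday, the fifth mark, is 0.096; end 0.144. It stays where left; about 1.5 N moves it. Seven marks lie before the rail: five white (Monday to Friday), two red.
- marker_top (a point): Centre of the top of the red marker, 60 mm above the desk. Below it stands an upright tab 12 mm (calendar x) by 16 mm (calendar y), on a foot 26 mm (x) by 18 mm (y), from 15 to 25 mm above the desk.
- phone: Loose mobile phone lying flat, 152 (its x) x 73 x 9 mm; origin under its centre. Leave alone.
- mouse: Loose black computer mouse, 100 (its x) x 58 x 33 mm; origin under its centre. Leave alone.
- mug: Loose white mug, rim radius 40 mm, 90 mm high, handle on its +y side; origin under its centre. Leave alone.

How it is judged:
By the outcome, as a careful person would: the job done as asked, in the order asked, and still so for the second after the job is handed in, with the robot touching nothing.
It also fails if it takes over 67 s, if anything falls off the work surface, if the arm or the gripper's body presses on something with over 40 N, if the wrist force passes 120 N, or if a joint passes its speed limit or range.

### The arm

A 6-joint arm with a two-finger parallel gripper is mounted at the origin on the work surface. World frame = base frame: x ahead of the robot, y to its left, z up, the work surface at z = 0. Lengths are in m, angles in rad, forces in N, time in s.
With the tool pointing down it reaches from about 0.425 to 0.95 m from the base axis. Payload 3.5 kg.
Tool frame: the origin (TCP) lies midway between the tips of the shut fingers; the grasp point (between the pads) lies 19 mm behind it; z points along the fingers, y is the direction in which the jaws open and shut (so a half turn about z gives the same grasp; the last joint's range is limited). The gripper opens to 85 mm and grips with 20 to 120 N. Pads are 22 mm wide; open, the fingers measure 114 mm over their backs; the gripper's body (76 mm by 85 mm) begins 54 mm behind the grasp point. The pads swing forward as they close: fully open they stand 13 mm farther back than shut.
Start: joints at [-1.409, 0.286, 1.577, -0, 1.279, -0.15], TCP at [0.207, -0.642, 0.231] pointing down, gripper open.
Joint ranges: [-2.77, 2.77], [-0.9, 2.22], [0.21, 2.48], [-1.53, 4.67], [0.24, 2.81], [-2.84, 2.84]. Speed limits (rad/s): [2.79, 2.79, 3.14, 3.14, 3.14, 3.14].

### API

Orientations are given as a unit quaternion [x, y, z, w].
In Python, from plant import ctrl gives the robot as it stands.
- The arm moves only by the tool apply_moves, never from a script. Its argument "moves" is a list that holds one entry, the list of rows, each a list of 7 numbers: the shift along the tool's x, y, z in m, then the turn, a rotation vector about the tool's x, y, z in degrees, then the gripper's target within -1 to 1 (shut at 1, half-way at 0, fully open at -1). In form: [[[tx, ty, tz, ax, ay, az, hand], ...]]. A call has 1 to 12 rows; each row shifts and turns the pose as measured when the row begins, along the tool's axes as they then stand; what a row does not reach is not made up. A row lasts 1/10 s, in which the tool goes at most 50 mm and 8.59 degrees, less where a joint would pass 70% of its speed; a pose out of reach is approached as far as the arm can. A call with a gripper value outside its range is refused whole. The fingers move at their own pace and stop on an object; "force" is the grip in N (left out, the last holds). Time passes only in rows, so rows that do not move let the fingers close. It gives the time, the measured TCP pose, the force and the opening at its end, in the units of the state.
- ctrl.get_state(): the state, without advancing time (a new reading comes with each control period).
- ctrl.read_camera(name): name is "side" or "top" or "wrist"; returns the picture (420x560x3 uint8, red, green, blue); there is no depth.
- ctrl.get_calibration(name): a dict with "camera_matrix" (3x3 intrinsics, pixels), "k1" (the pictures are not rectified: a ray, as slopes to the right and down, at radius r is drawn at 1 + k1 r^2 times it, then the intrinsics apply), "cam_to_world" (4x4, takes a point from camera to world coordinates). Camera axes: x right, y up, looking along -z (the intrinsics and any distortion apply to the point x, -y, -z); pixel columns grow to the right and rows downward; lengths in m; the calibration is good to about 2 mm. A picture is of the moment at which its call begins: read the wrist's pose just before it. get_calibration takes no time and is no camera call; for the wrist camera it gives the pose at the moment of the call.
- ctrl.sign_off(): hands the job in, once; it reports no verdict.
The state is a dict: "time": time; "qpos": joint angles; "dq": joint speeds; "joint_efforts": joint torques, N m; "eef_pos": TCP position; "tcp_rot": TCP orientation; "contact_force": force on the tool from outside, world axes, zero at the start; "wrist_torque": the same for the moment, N m; "opening": opening from 0.0 (shut) to 1.0 (fully open).
Only numpy, scipy, OpenCV 4.12 (cv2) and the standard library are available. Lean on these libraries where they do the work, as an engineer would, in place of code of your own. Each camera call takes 0.05 s, during which the arm holds its last target. There are 200 camera calls.

## Working session

There is one attempt and no reset: what is moved stays moved. The work goes in short steps, Python scripts to look and compute and a tool call to move; the robot and the scene stay as the last step left them, time stands still between calls to the robot, and variables do not carry over. Pictures are saved under pics/ and viewed, about 8 in all and at most 12, crops included, and the job is handed in when it is done.

Besides the shell and the picture viewer there is one more tool, called after "Request:" as name(argument=value, ...) on one line, values as JSON. apply_moves: Moves the arm, as the interface text tells. Its arguments: {"type":"object","properties":{"moves":{"type":"array","items":{"type":"array","items":{"type":"array","items":{"type":"number"}}}},"force":{"type":"number"}},"required":["moves"]}

```bash
mkdir -p pics; ls; python3 - <<'E'
from plant import ctrl
import cv2,numpy as np
s=ctrl.get_state();print(s)
for n in("top","side"):
    im=ctrl.read_camera(n);cv2.imwrite(f"pics/{n}0.png",im[:,:,::-1])
    c=ctrl.get_calibration(n);print(n,c)
E
```

```text
pics
{'time': 0.0, 'qpos': array([-1.40899357e+00,  2.87173524e-01,  1.57818146e+00,  6.82749083e-06,
        1.27862184e+00, -1.50010848e-01]), 'dq': array([ 0.00164199, -0.0011874 ,  0.00036864,  0.00224304, -0.00079718,
        0.00195544]), 'joint_efforts': array([ 1.32420668e-03, -4.05971396e+01, -2.92626840e+01, -1.15993521e-04,
        5.79556392e-03, -9.38133326e-06]), 'eef_pos': array([ 0.20699464, -0.64178049,  0.22993954]), 'tcp_rot': array([ 9.87870584e-01,  1.55274880e-01, -3.76060076e-06, -1.19208412e-03]), 'contact_force': array([-0.55348591, -0.76316987, -0.00512347]), 'wrist_torque': array([0.02810543, 0.04768225, 0.02437928]), 'opening': 1.0027926000539136}
top {'camera_matrix': array([[387.13070976,   0.        , 284.95002327],
       [  0.        , 387.13070976, 214.65260572],
       [  0.        ,   0.        ,   1.        ]]), 'k1': -0.10263687475653162, 'cam_to_world': array([[ 0.03004163,  0.99654854, -0.07738543,  0.60132365],
       [-0.99943757,  0.02879399, -0.0171884 ,  0.04824386],
       [-0.01490084,  0.07785827,  0.99685308,  0.91375059],
       [ 0.        ,  0.        ,  0.        ,  1.        ]])}
side {'camera_matrix': array([[433.15878816,   0.        , 276.76751525],
       [  0.        , 433.15878816, 209.49866346],
       [  0.        ,   0.        ,   1.        ]]), 'k1': -0.058166726656721755, 'cam_to_world': array([[-0.99976303, -0.00204231, -0.02167274,  0.61467541],
       [-0.01607379, -0.60214377,  0.79822585,  0.78532749],
       [-0.01468033,  0.79838506,  0.60196825,  0.64079215],
       [ 0.        ,  0.        ,  0.        ,  1.        ]])}
```

View pics/top0.png

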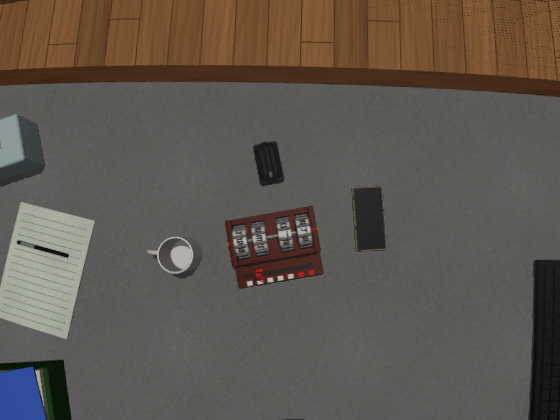

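View pics/side0.png

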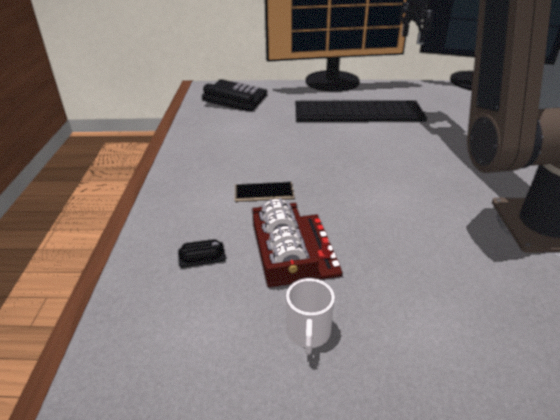

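The top view shows the calendar at about (275,247), turned slightly, with the reader on the robot's side. The mug is at (175,256), the phone at (369,218) and the mouse at (268,163). The marker is near Tuesday at (259,274), and the marks run from (249,284) to (312,272). In the side view the calendar is clear all round.

```bash
cat > h.py <<'E'
import cv2,numpy as np
from plant import ctrl
from scipy.spatial.transform import Rotation as R
def ray(c,uv):
    K=c["camera_matrix"];p=np.array([(uv[0]-K[0,2])/K[0,0],(uv[1]-K[1,2])/K[1,1]])
    q=p.copy()
    for _ in range(20): q=p/(1+c["k1"]*(q@q))
    T=c["cam_to_world"];return T[:3,3],T[:3,:3]@np.array([q[0],-q[1],-1])
def onplane(c,uv,z):
    o,d=ray(c,uv);return o+d*(z-o[2])/d[2]
def proj(c,P):
    T=c["cam_to_world"];p=T[:3,:3].T@(np.asarray(P)-T[:3,3]);q=np.array([p[0],-p[1]])/-p[2]
    q=q*(1+c["k1"]*(q@q));K=c["camera_matrix"];return q*K[0,0]+K[:2,2]
def blobs(m,amin):
    n,l,s,ce=cv2.connectedComponentsWithStats(m.astype(np.uint8));return [(ce[i],s[i]) for i in range(1,n) if s[i,4]>=amin]
E
python3 - <<'E'
from h import *
c=ctrl.get_calibration("top")
im=cv2.imread("pics/top0.png");f=im.astype(int);b,g,r=f[...,0],f[...,1],f[...,2]
roi=np.zeros(b.shape,bool);roi[195:300,215:335]=1
m=(r>2*g)&(r>40)&roi
w=(b>150)&(abs(r-b)<40)&roi; w[:262]=0
red=(r>150)&(g<60)&roi; red[:255]=0
for n,mm in(("white",w),("red",red)):
    for ce,s in blobs(mm,8): print(n,ce.round(1),s[4],onplane(c,ce,.015)[:2].round(4))
cn=max(cv2.findContours(cv2.morphologyEx(m.astype(np.uint8),cv2.MORPH_CLOSE,np.ones((9,9))),0,2)[0],key=cv2.contourArea)
a=cv2.approxPolyDP(cn,4,True)[:,0];print(a.tolist())
for p in a: print(p,onplane(c,p,.014)[:2].round(4),onplane(c,p,.056)[:2].round(4))
for n,p,z in(("mug",(176,255),.09),("mouse",(268,163),.03),("phone",(369,218),.009)):print(n,onplane(c,p,z).round(3))
cv2.imwrite("pics/z.png",cv2.resize(im[195:300,215:335],None,fx=5,fy=5,interpolation=cv2.INTER_CUBIC))
E
```

```text
white [290.4 275.6] 17 [0.5304 0.0469]
white [279.9 277.6] 19 [0.5251 0.0709]
white [269.8 279.6] 18 [0.5198 0.0942]
white [249.5 282.9] 17 [0.5107 0.1409]
white [259.  282.2] 8 [0.5129 0.1189]
red [310.9 272.3] 18 [ 5.396e-01 -2.000e-04]
red [300.5 274.1] 17 [0.5347 0.0237]
[[226, 224], [239, 286], [276, 279], [263, 275], [263, 261], [278, 258], [233, 259]]
[226 224] [0.6453 0.2009] [0.6432 0.1938]
[239 286] [0.5026 0.1651] [0.5072 0.1596]
[276 279] [0.5216 0.0799] [0.5253 0.0785]
[263 275] [0.5298 0.1103] [0.5332 0.1074]
[263 261] [0.5621 0.1113] [0.5639 0.1084]
[278 258] [0.5701 0.0768] [0.5716 0.0755]
[233 259] [0.5644 0.1813] [0.5661 0.1751]
mug [0.572 0.294 0.09 ]
mouse [0.789 0.106 0.03 ]
phone [ 0.669 -0.134  0.009]
```

View pics/z.png

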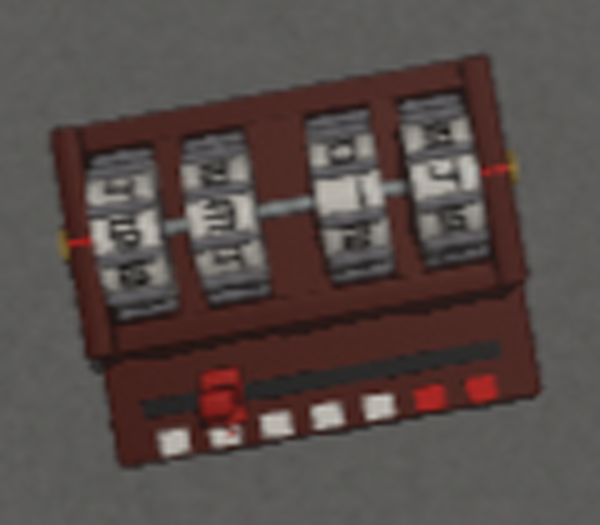

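The zoomed crop shows the wheels in their notches but I can't read the digits yet. The marker is at Tuesday. The marks span 0.144 m, as they should, which puts the calendar's yaw at about 11.6° and its origin near (0.626, 0.090). Next I move over it with the tool aligned to read the digits.

Request:
apply_moves(moves=[[[0.03,-0.037,-0.004,0,0,0.5,1],[0.03,-0.037,-0.004,0,0,0.5,1],[0.03,-0.037,-0.004,0,0,0.5,1],[0.03,-0.037,-0.004,0,0,0.5,1],[0.03,-0.037,-0.004,0,0,0.5,1],[0.03,-0.037,-0.004,0,0,0.5,1],[0.03,-0.037,-0.004,0,0,0.5,1],[0.03,-0.037,-0.004,0,0,0.5,1],[0.03,-0.037,-0.004,0,0,0.5,1],[0.03,-0.037,-0.004,0,0,0.5,1],[0.03,-0.037,-0.004,0,0,0.5,1],[0.03,-0.037,-0.004,0,0,0.5,1]]])

```text
time: 1.3
eef_pos: [0.4433, -0.1032, 0.2741]
tcp_rot: [0.995, 0.095, -0.001, -0.007]
contact_force: [-0.1, -0.9, -0.0]
opening: -0.001
```

```bash
python3 - <<'E'
from h import *
s=ctrl.get_state();c=ctrl.get_calibration("wrist")
Rt=R.from_quat(s["tcp_rot"]).as_matrix();T=c["cam_to_world"]
print(s["eef_pos"].round(4),Rt.round(3).tolist(),"cam pos in tool",(Rt.T@(T[:3,3]-s["eef_pos"])).round(3),"look in tool",(Rt.T@-T[:3,2]).round(3),"right",(Rt.T@T[:3,0]).round(3),c["camera_matrix"][0],c["k1"])
O=np.array([.626,.090]);ex=np.array([.9797,.2007])
for x in(-.105,0,.05):
  for y in(.1,-.1):
    P=[*(O+x*ex+y*np.array([-ex[1],ex[0]])),.05];print(x,y,proj(c,P).round())
E
```

```text
[ 0.4433 -0.1032  0.2741] [[0.982, 0.188, -0.004], [0.188, -0.982, 0.014], [-0.001, -0.014, -1.0]] cam pos in tool [ 0.078 -0.    -0.144] look in tool [-0.304  0.     0.953] right [-0.  1. -0.] [297.85529923   0.         282.34052951] 0.02075645517035104
-0.105 0.1 [62. 87.]
-0.105 -0.1 [238.  86.]
0 0.1 [ 35. -25.]
0 -0.1 [231. -27.]
0.05 0.1 [ 20. -89.]
0.05 -0.1 [228. -90.]
```

Request:
apply_moves(moves=[[[0.034,-0.03,0.022,-0.8,0,-0.8,1],[0.034,-0.03,0.022,0,0,0,1],[0.034,-0.03,0.022,0,0,0,1],[0.034,-0.03,0.022,0,0,0,1],[0.034,-0.03,0.022,0,0,0,1],[0,0,0,0,0,0,1]]])

```text
time: 1.9
eef_pos: [0.579, 0.0833, 0.1653]
tcp_rot: [0.994, 0.106, 0.001, 0.002]
contact_force: [-0.3, 0.5, -0.6]
opening: -0.0
```

```bash
cat >> h.py <<'E'
def shot(name,n="wrist"):
    s=ctrl.get_state();c=ctrl.get_calibration(n);im=ctrl.read_camera(n)[:,:,::-1].copy();cv2.imwrite(f"pics/{name}.png",im);return s,c,im
E
python3 - <<'E'
from h import *
s,c,im=shot("w1");np.save("w1.npy",c,allow_pickle=True)
Rt=R.from_quat(s["tcp_rot"]).as_matrix();print(s["eef_pos"].round(4),Rt.round(3).tolist())
E
```

```text
[0.579  0.0833 0.1653] [[0.978, 0.21, 0.003], [0.21, -0.978, -0.003], [0.002, 0.004, -1.0]]
```

View pics/w1.png

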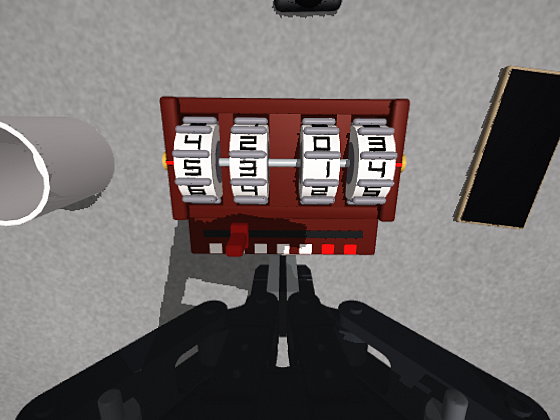

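The wrist picture shows the wheels at 5 3 1 4: digits at (192,167), (250,167), (321,170) and (377,168). The marker is near the second mark at (237,238), and the cheek corners are at about (162,97), (409,98), (174,220) and (395,221). From 5-3-1-4 to 2-5-0-7 is −3, +2, −1, +3 clicks. Now I refine the origin.

```bash
python3 - <<'E'
from h import *
c=np.load("w1.npy",allow_pickle=True).item()
P=np.array([onplane(c,p,.056)[:2] for p in((162,97),(409,98),(174,220),(395,221))])
L=np.array([(52,100),(52,-100),(-52,100),(-52,-100)])/1e3
f=cv2.imread("pics/w1.png").astype(int);b,g,r=f[...,0],f[...,1],f[...,2]
roi=np.zeros(b.shape,bool);roi[242:256,205:360]=1
red=(r>200)&(g<70)&roi;wh=(b>140)&(r-b<40)&roi
for n,m in(("w",wh),("r",red)):
    for ce,s in blobs(m,20):print(n,ce.round(1),s[4],onplane(c,ce,.015)[:2].round(4))
# rigid fit
a=P-P.mean(0);l=L-L.mean(0)
th=np.arctan2((l[:,0]*a[:,1]-l[:,1]*a[:,0]).sum(),(l*a).sum());M=np.array([[np.cos(th),-np.sin(th)],[np.sin(th),np.cos(th)]])
O=P.mean(0);print("O",O.round(4),"th",np.degrees(th).round(2),"res mm",((P-O-L@M.T)*1e3).round(1).tolist())
for y in(.07,.028,-.028,-.07):print(proj(c,[*(O+M@[0,y]),.0815]).round())
m=(r>120)&(g<70);m[:215]=0;m[245:]=0;m[:,:215]=0;m[:,260:]=0
for ce,s in blobs(m,40):print("marker",ce.round(1),s,[(M.T@(onplane(c,ce,z)[:2]-O)*1e3).round(1) for z in(.03,.06)])
for p in[(216,248),(351,248)]:print((M.T@(onplane(c,p,.015)[:2]-O)*1e3).round(1))
E
```

```text
w [215.7 247.9] 104 [0.5103 0.1411]
w [260.5 248. ] 108 [0.5202 0.0941]
w [283.1 248.5] 106 [0.5247 0.0702]
w [313.1 251. ] 182 [0.5286 0.0379]
r [327.4 248.6] 115 [0.5345 0.0236]
r [349.7 249. ] 107 [ 0.539 -0.   ]
O [0.6202 0.0893] th 11.83 res mm [[-0.2, -2.6], [-1.0, 2.3], [0.9, -0.8], [0.3, 1.1]]
[194. 167.]
[249. 168.]
[322. 168.]
[377. 168.]
[-97.  73.]
[-96.6 -72.1]
```

```bash
cat >> h.py <<'E'
O=np.array([.6205,.0893]);TH=np.radians(11.75);M=np.array([[np.cos(TH),-np.sin(TH)],[np.sin(TH),np.cos(TH)]])
def where(*t):
    s=ctrl.get_state();p=s["eef_pos"];Rt=R.from_quat(s["tcp_rot"]).as_matrix()
    print("t",round(s["time"],2),"cal",(M.T@(p[:2]-O)*1e3).round(1),round(p[2]*1e3,1),"F cal",(M.T@s["contact_force"][:2]).round(1),s["contact_force"][2].round(1))
    G=np.eye(3);G[:2,:2]=M;G=G@np.diag([1,-1,-1])
    print("turn fix deg",np.degrees((R.from_matrix(Rt.T@G)).as_rotvec()).round(2))
    for q in t: 
        w=np.array([*(O+M@np.array(q[:2])/1e3),q[2]/1e3]);print(q,"delta tool mm",(Rt.T@(w-p)*1e3).round(1))
E
python3 -c "
from h import *
where((54,70,115))"
```

```text
t 1.95 cal [-42.4   1.2] 167.0 F cal [-0.7  0.8] -0.5
turn fix deg [ 0.3  -0.2   0.34]
(54, 70, 115) delta tool mm [ 96.6 -68.5  52. ]
```

Request:
apply_moves(moves=[[[0.032,-0.023,0.016,0.3,-0.2,0.3,1],[0.032,-0.023,0.016,0,0,0,1],[0.032,-0.023,0.016,0,0,0,1],[0,0,0,0,0,0,1],[0,0,0,0,0,0,1]]])

```text
time: 2.45
eef_pos: [0.6609, 0.1669, 0.1197]
tcp_rot: [0.995, 0.101, 0.0, 0.001]
contact_force: [0.8, -0.0, 0.5]
opening: 0.002
```

```bash
python3 -c "
from h import *
where((52,70,70))"
```

```text
t 2.45 cal [55.3 67.7] 119.7 F cal [ 0.8 -0.2] 0.5
turn fix deg [ 0.17 -0.04 -0.21]
(52, 70, 70) delta tool mm [-3.4 -2.4 49.7]
```

Request:
apply_moves(moves=[[[-0.002,-0.001,0.025,0,0,0,1],[-0.001,-0.001,0.024,0,0,0,1],[0,0,0,0,0,0,1],[-0.005,0,0,0,0,0,1],[-0.005,0,0,0,0,0,1],[0,0,0,0,0,0,1]]])

```text
time: 3.05
eef_pos: [0.6492, 0.1593, 0.0816]
tcp_rot: [0.995, 0.097, 0.007, 0.002]
contact_force: [0.6, -0.4, -0.2]
opening: 0.004
```

```bash
python3 -c "
from h import *
where((31,70,77),(25,70,80))"
```

```text
t 3.05 cal [42.4 62.7] 81.6 F cal [ 0.5 -0.5] -0.2
turn fix deg [ 0.35 -0.8  -0.58]
(31, 70, 77) delta tool mm [-11.5  -7.3   4.4]
(25, 70, 80) delta tool mm [-17.5  -7.2   1.3]
```

Request:
apply_moves(moves=[[[0,0,0,0.3,-0.8,-0.5,1],[0,0,0,0,0,0,1]]])

```text
time: 3.25
eef_pos: [0.6503, 0.159, 0.0845]
tcp_rot: [0.995, 0.102, 0.002, 0.0]
contact_force: [0.6, -0.3, 0.0]
opening: 0.003
```

```bash
python3 -c "
from h import *
s=ctrl.get_state();print(s['qpos'].round(3),s['dq'].round(3),s['wrist_torque'].round(2))
where((52,70,71))
shot('w2')"
```

```text
[ 8.900e-02  4.190e-01  1.691e+00 -1.000e-03  1.029e+00  1.456e+00] [ 0.001 -0.018  0.005  0.002  0.     0.002] [ 0.04  0.02 -0.06]
t 3.25 cal [43.3 62.2] 84.5 F cal [ 0.5 -0.5] 0.0
turn fix deg [ 0.05 -0.18 -0.05]
(52, 70, 71) delta tool mm [ 8.6 -7.8 13.6]
```

View pics/w2.png

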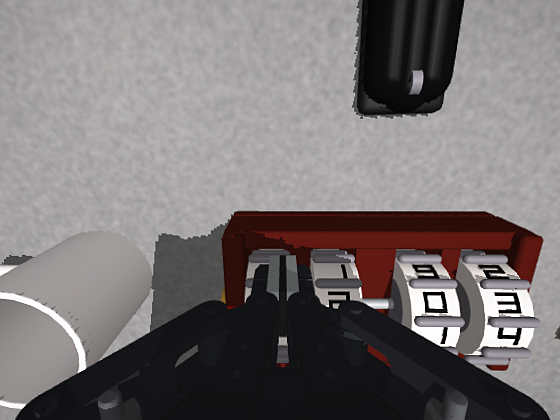

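The picture shows the shut fingers at (283,270) just beyond wheel 1 and a little to its right. They touch nothing; the last moves simply fell short. I'll correct that in small checked steps.

Request:
apply_moves(moves=[[[0.012,-0.008,0,0,0,0,1],[0,0,0,0,0,0,1]]])

```text
time: 3.5
eef_pos: [0.6612, 0.1696, 0.0853]
tcp_rot: [0.995, 0.102, 0.002, 0.0]
contact_force: [0.5, 0.4, -0.4]
opening: 0.0
```

```bash
python3 -c "
from h import *
where((52,70,71))"
```

```text
t 3.5 cal [56.2 70.3] 85.3 F cal [0.6 0.3] -0.4
turn fix deg [ 0.07 -0.25 -0.06]
(52, 70, 71) delta tool mm [-4.2  0.3 14.2]
```

Request:
apply_moves(moves=[[[0,0,0.012,0,0,0,1],[0,0,0,0,0,0,1]]])

```text
time: 3.7
eef_pos: [0.6607, 0.1695, 0.072]
tcp_rot: [0.995, 0.102, 0.002, 0.001]
contact_force: [0.6, 0.9, -1.1]
opening: 0.002
```

```bash
python3 -c "
from h import *
where((45,70,70))"
```

```text
t 3.7 cal [55.7 70.3] 72.0 F cal [0.8 0.8] -1.1
turn fix deg [ 0.08 -0.19 -0.02]
(45, 70, 70) delta tool mm [-10.7   0.3   2. ]
```

Request:
apply_moves(moves=[[[-0.006,0,0.002,0,0,0,1],[-0.005,0,0,0,0,0,1]]])

```text
time: 3.9
eef_pos: [0.6487, 0.1667, 0.0685]
tcp_rot: [0.995, 0.102, 0.001, 0.001]
contact_force: [-0.5, -0.2, 0.1]
opening: 0.0
```

```bash
python3 -c "
from h import *
where()"
```

```text
t 3.9 cal [43.4 70. ] 68.5 F cal [-0.5 -0.1] 0.1
turn fix deg [ 0.08 -0.07 -0.03]
```

Request:
apply_moves(moves=[[[-0.005,0,0,0,0,0,1]]])

```text
time: 4.0
eef_pos: [0.6451, 0.1657, 0.0692]
tcp_rot: [0.995, 0.102, 0.004, 0.0]
contact_force: [8.1, 2.6, 3.4]
opening: -0.001
```

```bash
python3 -c "
from h import *
where()"
```

```text
t 4.0 cal [39.7 69.8] 69.2 F cal [8.4 0.9] 3.4
turn fix deg [ 0.08 -0.41 -0.06]
```

Request:
apply_moves(moves=[[[-0.004,0,-0.003,0,0,0,1]]])

```text
time: 4.1
eef_pos: [0.6424, 0.1652, 0.0732]
tcp_rot: [0.995, 0.102, 0.006, -0.0]
contact_force: [2.7, 1.3, 0.9]
opening: 0.003
```

```bash
python3 -c "
from h import *
where()"
```

```text
t 4.1 cal [36.9 69.8] 73.2 F cal [2.9 0.7] 0.9
turn fix deg [ 0.07 -0.71 -0.08]
```

Request:
apply_moves(moves=[[[-0.005,0,-0.003,0,0,0,1]]])

```text
time: 4.2
eef_pos: [0.6379, 0.1643, 0.0773]
tcp_rot: [0.995, 0.102, 0.008, -0.0]
contact_force: [1.1, 1.1, 0.1]
opening: 0.002
```

```bash
python3 -c "
from h import *
where()"
```

```text
t 4.2 cal [32.3 69.9] 77.3 F cal [1.3 0.9] 0.1
turn fix deg [ 0.06 -0.86 -0.1 ]
```

Request:
apply_moves(moves=[[[-0.005,0,0,0,-0.4,0,1],[-0.004,0,-0.001,0,-0.4,0,1]]])

```text
time: 4.4
eef_pos: [0.63, 0.1626, 0.0815]
tcp_rot: [0.995, 0.102, 0.003, 0.0]
contact_force: [-0.6, -0.6, 0.8]
opening: 0.001
```

```bash
python3 -c "
from h import *
where()"
```

```text
t 4.4 cal [24.2 69.8] 81.5 F cal [-0.7 -0.5] 0.8
turn fix deg [ 0.09 -0.31 -0.1 ]
```

Request:
apply_moves(moves=[[[0.016,0,-0.006,0,-0.3,0,1],[0.016,0,0.004,0,0,0,1],[0,0,0.012,0,0,0,1],[0,0,0,0,0,0,1]]])

```text
time: 4.8
eef_pos: [0.6552, 0.1677, 0.068]
tcp_rot: [0.995, 0.102, -0.007, 0.002]
contact_force: [-1.0, 0.6, -0.5]
opening: -0.002
```

```bash
python3 -c "
from h import *
where((44,70,70))"
```

```text
t 4.8 cal [49.9 69.7] 68.0 F cal [-0.9  0.8] -0.5
turn fix deg [ 0.11  0.86 -0.04]
(44, 70, 70) delta tool mm [-5.9 -0.3 -1.9]
```

Request:
apply_moves(moves=[[[-0.006,0,-0.001,0,0.8,0,1],[-0.005,0,0,0,0,0,1],[-0.005,0,-0.002,0,0,0,1],[-0.005,0,-0.003,0,0,0,1],[-0.005,0,-0.002,0,-0.4,0,1],[-0.004,0,-0.001,0,-0.4,0,1]]])

```text
time: 5.4
eef_pos: [0.6273, 0.1619, 0.0815]
tcp_rot: [0.995, 0.102, 0.002, 0.001]
contact_force: [2.3, 0.9, 1.0]
opening: 0.002
```

```bash
python3 -c "
from h import *
where()"
```

```text
t 5.4 cal [21.4 69.7] 81.5 F cal [2.4 0.4] 1.0
turn fix deg [ 0.15 -0.23 -0.08]
```

Request:
apply_moves(moves=[[[0.018,0,-0.006,0,-0.2,0,1],[0.016,0,0.004,0,0,0,1],[0,0,0.012,0,0,0,1],[0,0,0,0,0,0,1]]])

```text
time: 5.8
eef_pos: [0.6546, 0.1679, 0.0678]
tcp_rot: [0.995, 0.102, -0.006, 0.002]
contact_force: [1.2, 0.1, -1.0]
opening: 0.002
```

```bash
python3 -c "
from h import *
where((44,70,70))"
```

```text
t 5.8 cal [49.4 70. ] 67.8 F cal [ 1.2 -0.1] -1.0
turn fix deg [ 0.12  0.75 -0.05]
(44, 70, 70) delta tool mm [-5.4  0.  -2.1]
```

Request:
apply_moves(moves=[[[-0.006,0,-0.001,0,0.8,0,1],[-0.005,0,0,0,0,0,1],[-0.005,0,-0.002,0,0,0,1],[-0.005,0,-0.003,0,0,0,1],[-0.005,0,-0.002,0,-0.4,0,1],[-0.003,0,-0.001,0,-0.4,0,1],[0.012,0,-0.01,0,0,0,1],[0,0,-0.025,0,0,0,1],[-0.03,0.015,-0.03,0,0,0,1],[-0.03,0.015,0,0,0,0,1],[-0.03,0.012,0,0,0,0,1],[0,0,0,0,0,0,1]]])

```text
time: 7.0
eef_pos: [0.5483, 0.1032, 0.1428]
tcp_rot: [0.995, 0.103, -0.008, 0.001]
contact_force: [0.5, 1.3, -0.5]
opening: -0.003
```

```bash
python3 -c "
from h import *
where((-57,28,72))
_,_,im=shot('w3');cv2.imwrite('pics/w3c.png',im[60:300,60:500])"
```

```text
t 7.0 cal [-67.8  28.3] 142.8 F cal [0.8 1.2] -0.5
turn fix deg [0.06 0.98 0.02]
(-57, 28, 72) delta tool mm [12.   0.3 70.6]
```

View pics/w3c.png

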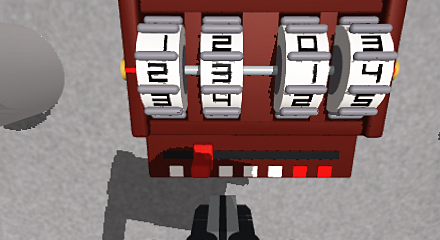

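Wheel 1 now shows 2, centred at (157,75) in the crop. The others are unchanged at 3, 1, 4. Next is day_ones, +2 from the reader's side.

Request:
apply_moves(moves=[[[0.006,0,0.03,0,0.9,0,1],[0.006,0,0.03,0,0,0,1],[0,0,0,0,0,0,1],[0,0,0,0,0,0,1]]])

```text
time: 7.45
eef_pos: [0.5624, 0.1071, 0.0822]
tcp_rot: [0.995, 0.103, 0.0, 0.0]
contact_force: [-0.8, -0.0, 0.3]
opening: -0.003
```

```bash
python3 -c "
from h import *
where((-50,28,69))"
```

```text
t 7.45 cal [-53.2  29.3] 82.2 F cal [-0.8  0.1] 0.3
turn fix deg [ 0.03 -0.03  0.04]
(-50, 28, 69) delta tool mm [ 3.2  1.3 13.2]
```

Request:
apply_moves(moves=[[[0.003,0.001,0.012,0,0,0,1],[0,0,0,0,0,0,1],[0.006,0,0,0,0,0,1],[0.005,0,0,0,0,0,1]]])

```text
time: 7.85
eef_pos: [0.578, 0.1096, 0.0721]
tcp_rot: [0.995, 0.103, 0.001, 0.0]
contact_force: [-10.1, -3.3, 6.3]
opening: -0.002
```

```bash
python3 -c "
from h import *
where()"
```

```text
t 7.85 cal [-37.5  28.6] 72.1 F cal [-10.6  -1.2] 6.3
turn fix deg [ 0.05 -0.07  0.1 ]
```

Request:
apply_moves(moves=[[[0.005,0,0,0,0,0,1],[0.005,0,-0.003,0,0,0,1],[0.005,0,-0.003,0,0,0,1]]])

```text
time: 8.15
eef_pos: [0.5828, 0.1106, 0.0779]
tcp_rot: [0.994, 0.105, -0.017, 0.002]
contact_force: [-4.8, -1.4, 3.2]
opening: 0.002
```

```bash
python3 -c "
from h import *
where()"
```

```text
t 8.15 cal [-32.6  28.5] 77.9 F cal [-5.  -0.4] 3.2
turn fix deg [0.05 1.99 0.29]
```

Request:
apply_moves(moves=[[[0.005,0,0,0,0.8,0,1],[0.005,0,-0.001,0,0.8,0,1]]])

```text
time: 8.35
eef_pos: [0.5911, 0.1122, 0.083]
tcp_rot: [0.994, 0.105, -0.008, 0.001]
contact_force: [-4.2, 0.4, 8.2]
opening: -0.002
```

```bash
python3 -c "
from h import *
where()"
```

```text
t 8.35 cal [-24.1  28.4] 83.0 F cal [-4.   1.3] 8.2
turn fix deg [0.06 0.96 0.36]
```

Request:
apply_moves(moves=[[[-0.012,0,-0.006,0,0.5,0,1],[-0.02,0,-0.02,0,0.4,0.3,1],[-0.014,0,-0.02,0,0,0,1],[0,0,0,0,0,0,1]]])

```text
time: 8.75
eef_pos: [0.5492, 0.1027, 0.1348]
tcp_rot: [0.995, 0.103, 0.004, 0.001]
contact_force: [-0.9, -0.2, 0.9]
opening: -0.003
```

```bash
python3 -c "
from h import *
where((-54,28,66))
_,_,im=shot('w4');cv2.imwrite('pics/w4c.png',im[60:300,60:500])"
```

```text
t 8.75 cal [-67.1  27.6] 134.8 F cal [-0.9 -0. ] 0.9
turn fix deg [ 0.14 -0.43  0.04]
(-54, 28, 66) delta tool mm [12.6 -0.5 68.9]
```

View pics/w4c.png

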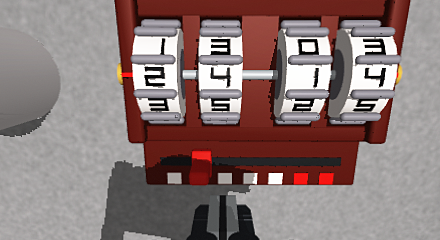

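Wheel 2 now shows 4, centred at (219,77) in the crop, so the click worked. I'll repeat it, starting slightly lower.

Request:
apply_moves(moves=[[[0.006,0,0.03,0,-0.4,0,1],[0.006,0,0.03,0,0,0,1],[0,0,0.004,0,0,0,1],[0,0,0,0,0,0,1]]])

```text
time: 9.2
eef_pos: [0.565, 0.1054, 0.0682]
tcp_rot: [0.995, 0.103, 0.002, 0.001]
contact_force: [0.0, 0.4, -1.0]
opening: 0.002
```

```bash
python3 -c "
from h import *
where((-50,28,68))"
```

```text
t 9.2 cal [-51.1  27.1] 68.2 F cal [0.1 0.4] -1.0
turn fix deg [ 0.17 -0.2   0.03]
(-50, 28, 68) delta tool mm [ 1.1 -0.9  0.2]
```

Request:
apply_moves(moves=[[[0.007,-0.001,0,0,0,0,1],[0.005,0,0,0,0,0,1],[0.005,0,-0.002,0,0,0,1],[0.005,0,-0.003,0,0.5,0,1],[0.005,0,-0.002,0,0.5,0,1]]])

```text
time: 9.7
eef_pos: [0.5838, 0.1108, 0.0775]
tcp_rot: [0.995, 0.104, -0.005, 0.002]
contact_force: [-4.5, -1.7, 5.7]
opening: 0.004
```

```bash
python3 -c "
from h import *
where()"
```

```text
t 9.7 cal [-31.5  28.5] 77.5 F cal [-4.8 -0.8] 5.7
turn fix deg [0.15 0.56 0.21]
```

Request:
apply_moves(moves=[[[0.005,0,0,0,0.5,0,1],[0.005,0,-0.001,0,0.5,0,1]]])

```text
time: 9.9
eef_pos: [0.5957, 0.1131, 0.0838]
tcp_rot: [0.995, 0.104, 0.005, 0.001]
contact_force: [-0.9, -1.2, 0.4]
opening: -0.002
```

```bash
python3 -c "
from h import *
where()"
```

```text
t 9.9 cal [-19.5  28.3] 83.8 F cal [-1.1 -1. ] 0.4
turn fix deg [ 0.19 -0.59  0.24]
```

Request:
apply_moves(moves=[[[-0.01,0,-0.015,0,-0.5,0,1],[0,0,-0.025,0,0,0,1],[0.028,0.019,0,0,0,0.2,1],[0.028,0.019,0,0,0,0,1],[0.028,0.019,0,0,0,0,1],[0,0,0,0,0,0,1],[0,0,0,0,0,0,1]]])

```text
time: 10.6
eef_pos: [0.6891, 0.0728, 0.1352]
tcp_rot: [0.995, 0.103, 0.01, 0.002]
contact_force: [-0.4, 0.3, -0.5]
opening: -0.002
```

```bash
python3 -c "
from h import *
where((55,-28,68))"
```

```text
t 10.6 cal [ 63.8 -30.2] 135.2 F cal [-0.3  0.4] -0.5
turn fix deg [ 0.4  -1.15  0.13]
(55, -28, 68) delta tool mm [-10.2  -2.7  67. ]
```

Request:
apply_moves(moves=[[[-0.004,-0.002,0.025,0.4,-1.1,0,1],[-0.003,0,0.025,0,0,0,1],[0,0,0.008,0,0,0,1],[0,0,0,0,0,0,1]]])

```text
time: 11.0
eef_pos: [0.6822, 0.0752, 0.079]
tcp_rot: [0.995, 0.104, 0.003, -0.0]
contact_force: [0.3, 0.0, -0.1]
opening: -0.003
```

```bash
python3 -c "
from h import *
where((50,-28,68))"
```

```text
t 11.0 cal [ 57.5 -26.4] 79.0 F cal [ 0.3 -0.1] -0.1
turn fix deg [ 0.03 -0.29  0.22]
(50, -28, 68) delta tool mm [-7.6  1.6 10.9]
```

Request:
apply_moves(moves=[[[-0.004,0.001,0.01,0,-0.2,0,1],[0,0,0,0,0,0,1],[-0.006,0,-0.001,0,0,0,1],[-0.005,0,0,0,0,0,1],[-0.005,0,-0.002,0,0,0,1]]])

```text
time: 11.5
eef_pos: [0.6631, 0.0704, 0.0752]
tcp_rot: [0.994, 0.105, 0.003, 0.001]
contact_force: [-0.0, -1.1, 0.3]
opening: -0.0
```

```bash
python3 -c "
from h import *
where()"
```

```text
t 11.5 cal [ 37.9 -27.1] 75.2 F cal [-0.2 -1.1] 0.3
turn fix deg [ 0.1  -0.37  0.29]
```

Request:
apply_moves(moves=[[[0.01,0,0,0,-0.3,0.2,1],[0,0,0.007,0,0,0,1],[0,0,0,0,0,0,1]]])

```text
time: 11.8
eef_pos: [0.674, 0.0724, 0.0697]
tcp_rot: [0.995, 0.103, 0.002, 0.001]
contact_force: [-0.1, 0.0, -1.0]
opening: -0.005
```

```bash
python3 -c "
from h import *
where((50,-28,68))"
```

```text
t 11.8 cal [ 48.9 -27.4] 69.7 F cal [-0.1  0. ] -1.0
turn fix deg [ 0.14 -0.21  0.04]
(50, -28, 68) delta tool mm [1.1 0.6 1.7]
```

Request:
apply_moves(moves=[[[-0.006,0,0.001,0,-0.2,0,1],[-0.005,0,0,0,0,0,1],[-0.004,0,-0.001,0,0,0,1]]])

```text
time: 12.1
eef_pos: [0.6632, 0.0699, 0.0712]
tcp_rot: [0.995, 0.102, 0.006, 0.001]
contact_force: [5.1, 2.0, 2.1]
opening: 0.0
```

```bash
python3 -c "
from h import *
where()"
```

```text
t 12.1 cal [ 37.9 -27.7] 71.2 F cal [5.4 0.9] 2.1
turn fix deg [ 0.19 -0.71 -0.01]
```

Contact. I continue the arc, then lift and move back to the reader's side to look.

Request:
apply_moves(moves=[[[-0.005,0,-0.002,0,0,0,1],[-0.005,0,-0.002,0,-0.4,0,1],[-0.005,0,-0.002,0,-0.4,0,1],[-0.003,0,-0.001,0,-0.3,0,1]]])

```text
time: 12.5
eef_pos: [0.647, 0.0666, 0.0822]
tcp_rot: [0.995, 0.102, 0.001, 0.002]
contact_force: [2.3, 1.6, 1.1]
opening: -0.005
```

```bash
python3 -c "
from h import *
where()"
```

```text
t 12.5 cal [ 21.4 -27.6] 82.2 F cal [2.6 1.1] 1.1
turn fix deg [ 0.24 -0.07 -0.03]
```

Request:
apply_moves(moves=[[[0.012,0,-0.01,0,0,0,1],[0,0,-0.025,0,0,0,1],[-0.032,0.014,-0.02,0,0,0,1],[-0.032,0.014,0,0,0,0,1],[-0.032,0.013,0,0,0,0,1],[0,0,0,0,0,0,1],[0,0,0,0,0,0,1]]])

```text
time: 13.2
eef_pos: [0.56, 0.0066, 0.1321]
tcp_rot: [0.995, 0.103, -0.014, 0.002]
contact_force: [0.4, 0.7, 0.8]
opening: 0.003
```

```bash
python3 -c "
from h import *
where((-54,-70,68))
_,_,im=shot('w5');cv2.imwrite('pics/w5c.png',im[60:300,30:470])"
```

```text
t 13.2 cal [-76.1 -68.7] 132.1 F cal [0.6 0.6] 0.8
turn fix deg [0.05 1.58 0.07]
(-54, -70, 68) delta tool mm [23.9  1.3 63.5]
```

View pics/w5c.png

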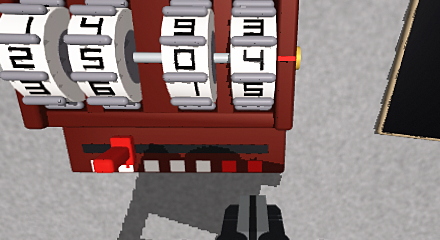

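The wheels now show 2, 5, 0, 4, at (20,58), (92,58), (184,58) and (253,60) in the crop. Next is month_ones, +3.

Request:
apply_moves(moves=[[[0.009,0.001,0.028,0,1.5,0,1],[0.009,0,0.028,0,0,0,1],[0,0,0.004,0,0,0,1],[0,0,0,0,0,0,1]]])

```text
time: 13.65
eef_pos: [0.5795, 0.0106, 0.0702]
tcp_rot: [0.995, 0.104, -0.001, 0.001]
contact_force: [0.3, -1.0, 0.9]
opening: 0.001
```

```bash
python3 -c "
from h import *
where((-51,-70,68))"
```

```text
t 13.65 cal [-56.2 -68.7] 70.2 F cal [ 0.1 -1. ] 0.9
turn fix deg [0.06 0.11 0.25]
(-51, -70, 68) delta tool mm [5.2 1.3 2.2]
```

Request:
apply_moves(moves=[[[0.006,0.001,0.002,0,0,0.2,1],[0.006,0,0,0,0,0,1],[0.005,0,0,0,0,0,1],[0.005,0,-0.002,0,0.3,0,1],[0.005,0,-0.003,0,0.5,0,1],[0.005,0,-0.002,0,0.5,0,1]]])

```text
time: 14.25
eef_pos: [0.6048, 0.0149, 0.0792]
tcp_rot: [0.994, 0.105, -0.005, 0.001]
contact_force: [-3.5, -0.1, 4.3]
opening: -0.001
```

```bash
python3 -c "
from h import *
where()"
```

```text
t 14.25 cal [-30.5 -69.7] 79.2 F cal [-3.5  0.6] 4.3
turn fix deg [0.01 0.52 0.33]
```

Finish the stroke, then return to the start point.

Request:
apply_moves(moves=[[[0.005,0,0,0,0.5,0,1],[0.005,0,-0.001,0,0.5,0.2,1]]])

```text
time: 14.45
eef_pos: [0.6164, 0.0171, 0.0849]
tcp_rot: [0.995, 0.104, 0.005, -0.0]
contact_force: [-2.3, -0.8, 0.6]
opening: -0.002
```

```bash
python3 -c "
from h import *
where()"
```

```text
t 14.45 cal [-18.7 -69.8] 84.9 F cal [-2.4 -0.3] 0.6
turn fix deg [ 0.04 -0.59  0.14]
```

Request:
apply_moves(moves=[[[-0.016,0,-0.008,0,-0.5,0,1],[-0.018,0,0.004,0,0,0,1],[0,0,0.016,0,0,0,1],[0,0,0,0,0,0,1]]])

```text
time: 14.85
eef_pos: [0.5878, 0.0099, 0.0764]
tcp_rot: [0.995, 0.104, 0.007, 0.002]
contact_force: [0.3, 0.1, 0.2]
opening: -0.001
```

```bash
python3 -c "
from h import *
where((-51,-70,68))"
```

```text
t 14.85 cal [-48.2 -71.1] 76.4 F cal [0.3 0. ] 0.2
turn fix deg [ 0.26 -0.73  0.15]
(-51, -70, 68) delta tool mm [-2.9 -1.2  8.4]
```

Request:
apply_moves(moves=[[[-0.004,-0.001,0.007,0.2,-0.7,0.1,1],[0,0,0.002,0,0,0,1]]])

```text
time: 15.05
eef_pos: [0.5849, 0.0101, 0.0668]
tcp_rot: [0.995, 0.103, 0.001, 0.0]
contact_force: [0.8, 0.5, 0.1]
opening: 0.002
```

```bash
python3 -c "
from h import *
where((-51,-70,68))"
```

```text
t 15.05 cal [-50.9 -70.3] 66.8 F cal [0.8 0.3] 0.1
turn fix deg [ 0.06 -0.06  0.04]
(-51, -70, 68) delta tool mm [-0.1 -0.3 -1.2]
```

Request:
apply_moves(moves=[[[0.006,0,-0.001,0,0,0,1],[0.005,0,0,0,0,0,1],[0.005,0,-0.002,0,0.3,0,1],[0.005,0,-0.003,0,0.5,0,1],[0.005,0,-0.002,0,0.5,0,1],[0.005,0,-0.001,0,0.5,0,1],[0.004,0,-0.001,0,0.3,0.2,1]]])

```text
time: 15.75
eef_pos: [0.6025, 0.0137, 0.0763]
tcp_rot: [0.994, 0.105, -0.015, -0.0]
contact_force: [-8.1, -0.3, 9.1]
opening: -0.002
```

```bash
python3 -c "
from h import *
where()"
```

```text
t 15.75 cal [-33.  -70.3] 76.3 F cal [-8.   1.3] 9.1
turn fix deg [-0.22  1.7   0.31]
```

Request:
apply_moves(moves=[[[-0.016,0,-0.008,0,-0.6,0,1],[-0.02,-0.001,0.004,0,0,0,1],[-0.004,0,0.016,0,-0.5,0,1],[0,0,0.005,0,0,0,1],[0,0,0,0,0,0,1]]])

```text
time: 16.25
eef_pos: [0.5667, 0.0059, 0.0624]
tcp_rot: [0.994, 0.105, -0.021, 0.002]
contact_force: [0.9, 0.2, -1.2]
opening: -0.002
```

```bash
python3 -c "
from h import *
where((-51,-70,68))"
```

```text
t 16.25 cal [-69.7 -70.7] 62.4 F cal [0.9 0. ] -1.2
turn fix deg [-0.07  2.45  0.31]
(-51, -70, 68) delta tool mm [18.4 -0.6 -6.4]
```

That stroke stopped short: x reached only −33 and there was still load. I redo the approach and check with a picture before pushing again.

Request:
apply_moves(moves=[[[0.002,0,-0.03,0,2.4,0.3,1],[0,0,-0.03,0,0,0,1],[0,0,0,0,0,0,1]]])

```text
time: 16.55
eef_pos: [0.5712, 0.007, 0.1212]
tcp_rot: [0.995, 0.102, -0.002, -0.001]
contact_force: [1.4, -0.9, 0.1]
opening: -0.0
```

```bash
python3 -c "
from h import *
where((-54,-70,68))
_,_,im=shot('w6');cv2.imwrite('pics/w6c.png',im[60:300,30:470])"
```

```text
t 16.55 cal [-65.1 -70.6] 121.2 F cal [ 1.1 -1.2] 0.1
turn fix deg [-0.18  0.18  0.02]
(-54, -70, 68) delta tool mm [11.2 -0.4 53.2]
```

View pics/w6c.png

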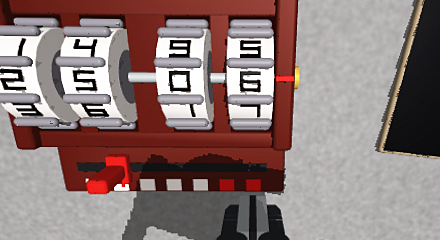

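Month_ones shows 6, at (249,79) in the crop, so it did click. One more.

Request:
apply_moves(moves=[[[0.006,0,0.026,0,0,0,1],[0.004,0,0.022,0,0,0,1],[0,0,0.003,0,0,0,1],[0,0,0,0,0,0,1]]])

```text
time: 17.0
eef_pos: [0.5795, 0.0098, 0.0633]
tcp_rot: [0.995, 0.103, -0.005, -0.002]
contact_force: [0.1, 0.3, -0.2]
opening: -0.004
```

```bash
python3 -c "
from h import *
where((-51,-70,68))"
```

```text
t 17.0 cal [-56.3 -69.5] 63.3 F cal [0.1 0.3] -0.2
turn fix deg [-0.31  0.53  0.03]
(-51, -70, 68) delta tool mm [ 5.3  0.5 -4.7]
```

Request:
apply_moves(moves=[[[0.005,0,-0.005,-0.3,0.5,0,1],[0.006,0,0,0,0,0,1],[0.005,0,0,0,0,0,1],[0.005,0,-0.002,0,0.3,0,1],[0.005,0,-0.003,0,0.5,0,1],[0.005,0,-0.002,0,0.5,0,1]]])

```text
time: 17.6
eef_pos: [0.6038, 0.0148, 0.078]
tcp_rot: [0.995, 0.105, -0.002, -0.0]
contact_force: [-4.0, 0.1, 7.3]
opening: 0.001
```

```bash
python3 -c "
from h import *
where()"
```

```text
t 17.6 cal [-31.5 -69.5] 78.0 F cal [-3.9  1. ] 7.3
turn fix deg [-0.07  0.22  0.25]
```

Request:
apply_moves(moves=[[[0.005,0,0,0,0.4,0,1],[0.005,0,-0.001,0,0.4,0.2,1]]])

```text
time: 17.8
eef_pos: [0.615, 0.0169, 0.0838]
tcp_rot: [0.995, 0.103, 0.005, -0.001]
contact_force: [-2.4, 0.1, -1.0]
opening: 0.002
```

```bash
python3 -c "
from h import *
where()"
```

```text
t 17.8 cal [-20.2 -69.8] 83.8 F cal [-2.3  0.6] -1.0
turn fix deg [-0.04 -0.61  0.07]
```

Request:
apply_moves(moves=[[[-0.016,0,-0.015,0,-0.5,0,1],[-0.02,-0.01,-0.015,0,0,0,1],[-0.02,-0.035,0,0,0,0,1],[0,-0.035,0,0,0,0,1],[0,-0.035,0,0,0,0,1],[0,-0.03,0,0,0,0,1],[0,0,0,0,0,0,1],[0,0,0,0,0,0,1]]])

```text
time: 18.6
eef_pos: [0.5359, 0.1511, 0.1222]
tcp_rot: [0.995, 0.102, 0.011, 0.001]
contact_force: [0.2, -0.3, -0.1]
opening: -0.0
```

```bash
python3 - <<'E'
from h import *
where((-80,88,80))
s,c,im=shot('w7');cv2.imwrite('pics/w7c.png',im[60:360,100:560]);np.save("w7.npy",c,allow_pickle=True)
f=im.astype(int);m=(f[...,2]>110)&(f[...,1]<60)&(f[...,0]<60)
for ce,st in blobs(m,30):print("red",ce.round(1),st,[(M.T@(onplane(c,ce,z)[:2]-O)*1e3).round(1).tolist() for z in(.015,.06)])
E
```

```text
t 18.6 cal [-70.3  77.8] 122.2 F cal [ 0.2 -0.3] -0.1
turn fix deg [ 0.21 -1.22 -0.07]
(-80, 88, 80) delta tool mm [-10.7 -10.4  41.9]
red [259.  104.2] [249  50  18 134 881] [[20.1, 95.8], [17.3, 92.7]]
red [337.   59.6] [ 269   52  148   17 2255] [[51.8, 35.5], [43.4, 43.1]]
red [399.1  93.9] [ 377   69   40   58 1320] [[27.2, -14.6], [23.2, 2.0]]
red [319.7 165.6] [312 137  16  50 493] [[-28.6, 45.9], [-22.7, 51.6]]
red [391.8 155. ] [377 138  27  40 558] [[-20.0, -13.9], [-15.6, 2.5]]
red [321.7 230.2] [308 212  26  37 603] [[-86.5, 42.1], [-70.2, 48.6]]
red [419.7 241.6] [412 236  17  13 191] [[-97.6, -47.1], [-79.4, -24.7]]
red [446.2 242. ] [438 236  17  13 200] [[-98.0, -71.0], [-79.7, -44.4]]
```

View pics/w7c.png

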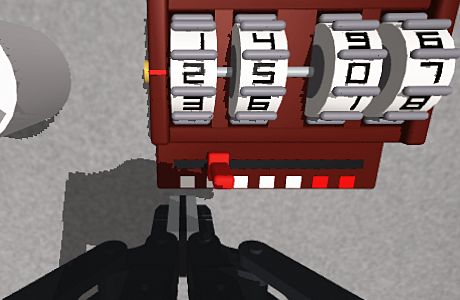

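The wheels read 2 5 0 7, at (193,73), (263,72), (357,73) and (432,72) in the crop. The marker is at (220,170), still at about Tuesday. Now the marker.

Request:
apply_moves(moves=[[[-0.01,-0.014,0.02,0.2,-1.2,0,1],[0,0,0.025,0,0,0,1],[0,0,0.025,0,0,0,1],[0,0,0.01,0,0,0,1],[0,0,0,0,0,0,1]]])

```text
time: 19.15
eef_pos: [0.5222, 0.161, 0.0359]
tcp_rot: [0.995, 0.098, -0.002, -0.0]
contact_force: [-0.2, -0.5, -0.1]
opening: 0.001
```

```bash
python3 -c "
from h import *
where((-80,75,38))"
```

```text
t 19.15 cal [-81.7  90.2] 35.9 F cal [-0.3 -0.5] -0.1
turn fix deg [-0.06  0.25 -0.5 ]
(-80, 75, 38) delta tool mm [ 1.8 15.2 -2.1]
```

Request:
apply_moves(moves=[[[0.001,0.007,-0.001,0,0.2,-0.5,1],[0,0.007,0,0,0,0,1],[0,0.006,0,0,0,0,1],[0,0.006,0,0,0,0,1],[0,0.006,0,0,0,0,1],[0,0.006,0,0,0,0,1],[0,0.006,0,0,0,0,1],[0,0.006,0,0,0,0,1]]])

```text
time: 19.95
eef_pos: [0.5351, 0.1087, 0.0393]
tcp_rot: [0.995, 0.102, 0.001, -0.002]
contact_force: [-0.3, 1.7, -1.3]
opening: 0.001
```

```bash
python3 -c "
from h import *
where((-80,8,38))"
```

```text
t 19.95 cal [-79.6  36.4] 39.3 F cal [0.1 1.7] -1.3
turn fix deg [-0.16 -0.13 -0.08]
(-80, 8, 38) delta tool mm [-0.3 28.4  1.2]
```

Light contact, about 1.7 N. I push on to just short of the target, then look.

Request:
apply_moves(moves=[[[0,0.006,0,0,0,0,1],[0,0.006,0,0,0,0,1],[0,0.006,0,0,0,0,1],[0,0.006,0,0,0,0,1],[0,0.003,0,0,0,0,1],[0,0,0,0,0,0,1]]])

```text
time: 20.55
eef_pos: [0.5412, 0.079, 0.0393]
tcp_rot: [0.995, 0.101, 0.001, -0.002]
contact_force: [-0.7, 1.8, -1.4]
opening: 0.0
```

```bash
cat > mk.py <<'E'
from h import *
where()
for n in("top","side","wrist"):
    s,c,im=shot(f'm{n}_{int(ctrl.get_state()["time"]*100)}',n)
    f=im.astype(int);m=(f[...,2]>110)&(f[...,1]<60)&(f[...,0]<60)
    g=lambda x,y,z:proj(c,[*(O+M@np.array([x,y])/1e3),z])
    q=np.array([g(x,y,z) for x in(-105,-65) for y in(75,-80) for z in(.014,.062)])
    a,b=q.min(0).astype(int).clip(0),q.max(0).astype(int);k=np.zeros(m.shape,bool);k[a[1]:b[1],a[0]:b[0]]=1
    for ce,st in blobs(m&k,6):print(n,ce.round(1),st,[(M.T@(onplane(c,ce,z)[:2]-O)*1e3).round(1).tolist() for z in(.015,.04,.06)])
    print(n,"pred Friday top",g(-80,-23.1,.06).round(1),"bottom",g(-86,-23.1,.03).round(1))
    cv2.imwrite(f'pics/crop_{n}.png',cv2.resize(im[max(a[1]-30,0):b[1]+30,max(a[0]-30,0):b[0]+30],None,fx=3 if n!="wrist" else 2,fy=3 if n!="wrist" else 2))
E
python3 mk.py
```

```text
t 20.55 cal [-79.7   6.1] 39.3 F cal [-0.3  1.9] -1.4
turn fix deg [-0.16 -0.12 -0.13]
top [311.2 272.1] [309 270   6   5  25] [[-97.2, -71.8], [-95.2, -70.8], [-93.7, -70.0]]
top pred Friday top [289.  269.7] bottom [289.5 271.5]
side [312.2 234.9] [310 231   8   8  31] [[-70.4, -25.9], [-62.2, 2.4], [-55.6, 25.1]]
side pred Friday top [317.6 219.2] bottom [319.6 229.6]
wrist [320.  245.5] [305 238  31  19 459] [[-76.3, -16.7], [-65.2, -13.4], [-56.4, -10.7]]
wrist [366.5 277. ] [356 269  22  17 357] [[-97.9, -46.9], [-83.6, -39.1], [-72.2, -32.8]]
wrist [404.9 277. ] [394 269  23  17 368] [[-97.8, -71.1], [-83.6, -59.6], [-72.2, -50.5]]
wrist [314.9 282.6] [313 280   4   6  17] [[-102.0, -14.4], [-87.1, -11.4], [-75.2, -9.0]]
wrist pred Friday top [344.6 291.6] bottom [333.6 271.8]
```

Request:
apply_moves(moves=[[[0,-0.01,0,0,0,0,1],[0,-0.02,0,0,0,0,1],[0,-0.025,0,0,0,0,1],[0,0,-0.03,0,0,0,1],[-0.03,0,-0.03,0,0,0,1],[-0.02,0.02,0,0,0,0,1],[0,0,0,0,0,0,1]]])

```text
time: 21.4
eef_pos: [0.4844, 0.1085, 0.1027]
tcp_rot: [0.995, 0.104, 0.003, 0.0]
contact_force: [-0.5, 0.8, -1.0]
opening: -0.0
```

```bash
python3 mk.py
```

```text
t 21.4 cal [-129.3   46.5] 102.7 F cal [-0.3  0.9] -1.0
turn fix deg [ 0.04 -0.37  0.2 ]
top [285.6 265.3] [282 264   8   4  23] [[-71.5, -16.3], [-70.2, -16.9], [-69.2, -17.3]]
top [286.6 270.8] [283 268   8   7  36] [[-84.2, -16.4], [-82.6, -17.0], [-81.3, -17.4]]
top [310.8 272. ] [308 270   7   5  29] [[-96.8, -70.9], [-94.9, -69.9], [-93.3, -69.2]]
top [300.6 274.1] [298 272   6   5  28] [[-97.5, -47.0], [-95.5, -46.7], [-94.0, -46.5]]
top pred Friday top [289.  269.7] bottom [289.5 271.5]
side [316.3 229.6] [309 217  15  22 165] [[-84.1, -41.9], [-75.3, -13.0], [-68.3, 10.2]]
side pred Friday top [317.6 219.2] bottom [319.6 229.6]
wrist [342.7 152.6] [327 145  27  11  37] [[-74.2, 0.9], [-71.7, 5.9], [-69.6, 9.9]]
wrist [381.2 169.5] [ 354  144   58   47 1061] [[-87.1, -29.9], [-83.2, -21.6], [-80.0, -14.9]]
wrist [250.8 153.7] [236 153  35   2  46] [[-75.3, 71.4], [-72.6, 68.9], [-70.5, 66.8]]
wrist [289.5 154. ] [272 153  36   2  36] [[-75.3, 41.7], [-72.7, 42.3], [-70.6, 42.8]]
wrist [317.5 154. ] [315 154   6   1   6] [[-75.3, 20.2], [-72.7, 23.1], [-70.5, 25.5]]
wrist [385
[... 153 characters left out ...]
-71.1, -23.1]]
wrist [413. 155.] [405 155  17   1  17] [[-76.0, -53.0], [-73.3, -42.2], [-71.1, -33.5]]
wrist [261.1 166.9] [257 166  10   2  11] [[-85.3, 63.7], [-81.6, 62.0], [-78.6, 60.6]]
wrist [412.5 167.2] [402 167  22   2  22] [[-85.3, -53.9], [-81.6, -43.0], [-78.6, -34.2]]
wrist [433.5 167. ] [430 167   8   1   8] [[-85.2, -70.0], [-81.5, -57.3], [-78.5, -47.2]]
wrist [444.5 167.3] [439 167  12   2  12] [[-85.4, -78.5], [-81.7, -64.9], [-78.7, -54.1]]
wrist [301.  179.5] [301 177   1   6   6] [[-95.2, 32.4], [-90.4, 34.0], [-86.5, 35.3]]
wrist [432.4 182.9] [423 176  20  15 268] [[-97.7, -71.1], [-92.6, -58.3], [-88.6, -48.1]]
wrist pred Friday top [394.3 169.4] bottom [378.6 171.2]
```

View pics/crop_wrist.png

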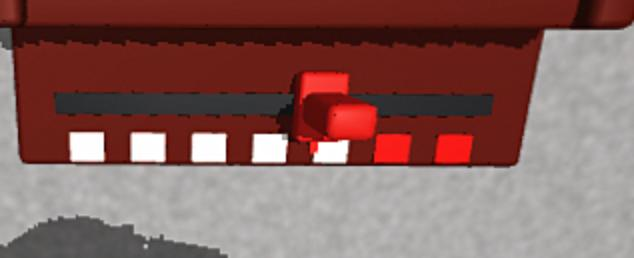

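The crop shows the marker's foot just left of the fifth mark, with its top leaning to (352,118). It is several mm short. I measure the foot and the fifth mark in one view to get the remaining distance.

```bash
python3 - <<'E'
from h import *
c=ctrl.get_calibration("wrist");import glob,os
fn=max(glob.glob("pics/mwrist_*.png"),key=os.path.getmtime);im=cv2.imread(fn).astype(int)
m=(im[...,2]>110)&(im[...,1]<60)&(im[...,0]<60)
for row in(145,147,149,151,153,158,162,166,170,174):
    x=np.where(m[row,340:415])[0]+340
    if len(x)<3: continue
    print(row,x.min(),x.max(),[[(M.T@(onplane(c,(u,row),z)[:2]-O)*1e3).round(1).tolist() for u in(x.min()-.5,x.max()+.5)] for z in(.025,.06)])
E
```

```text
145 353 379 [[[-67.7, -3.7], [-67.7, -23.3]], [[-65.0, 4.4], [-64.9, -12.1]]]
147 351 380 [[[-69.1, -2.4], [-69.1, -24.1]], [[-66.2, 5.5], [-66.1, -12.8]]]
149 351 380 [[[-70.5, -2.5], [-70.5, -24.3]], [[-67.4, 5.4], [-67.3, -13.0]]]
151 350 379 [[[-72.0, -1.8], [-71.9, -23.7]], [[-68.6, 5.9], [-68.6, -12.5]]]
153 350 380 [[[-73.4, -1.9], [-73.4, -24.6]], [[-69.8, 5.8], [-69.8, -13.2]]]
158 356 384 [[[-77.0, -6.6], [-77.0, -27.9]], [[-72.8, 1.9], [-72.8, -16.0]]]
162 356 393 [[[-80.0, -6.8], [-79.9, -34.8]], [[-75.3, 1.7], [-75.3, -21.8]]]
166 355 393 [[[-82.9, -6.3], [-82.9, -35.2]], [[-77.8, 2.1], [-77.7, -22.1]]]
170 355 394 [[[-85.9, -6.6], [-85.8, -36.2]], [[-80.3, 2.0], [-80.2, -23.0]]]
174 355 393 [[[-88.9, -6.8], [-88.8, -35.9]], [[-82.8, 1.8], [-82.8, -22.7]]]
```

Request:
apply_moves(moves=[[[0.025,0.006,0,0,-0.3,0.2,1],[0.025,0.006,0.01,0,0,0,1],[0,0,0.025,0,0,0,1],[0,0,0.025,0,0,0,1],[0,0,0,0,0,0,1]]])

```text
time: 22.05
eef_pos: [0.5427, 0.111, 0.0397]
tcp_rot: [0.995, 0.103, 0.002, -0.0]
contact_force: [-0.2, -0.1, -0.5]
opening: 0.003
```

```bash
python3 -c "
from h import *
where((-80,8,38),(-80,-1.2,38))"
```

```text
t 22.05 cal [-71.8  37.1] 39.7 F cal [-0.2 -0. ] -0.5
turn fix deg [-0.01 -0.2   0.12]
(-80, 8, 38) delta tool mm [-8.3 29.1  1.7]
(-80, -1.2, 38) delta tool mm [-8.3 38.3  1.7]
```

Request:
apply_moves(moves=[[[-0.007,0.006,0,0,0,0,1],[0,0.01,0,0,0,0,1],[0,0.01,0,0,0,0,1],[0,0.003,0,0,0,0,1],[0,0,0,0,0,0,1]]])

```text
time: 22.55
eef_pos: [0.5437, 0.0793, 0.0425]
tcp_rot: [0.995, 0.104, 0.003, -0.0]
contact_force: [-0.1, 1.0, -1.1]
opening: -0.002
```

```bash
python3 -c "
from h import *
where((-80,-1.2,38))"
```

```text
t 22.55 cal [-77.2   5.8] 42.5 F cal [0.1 1. ] -1.1
turn fix deg [ 0.01 -0.39  0.13]
(-80, -1.2, 38) delta tool mm [-2.8  7.   4.5]
```

Request:
apply_moves(moves=[[[0,0.004,0,0,0,0,1],[0,0.002,0,0,0,0,1],[0,0,0,0,0,0,1]]])

```text
time: 22.85
eef_pos: [0.5449, 0.0733, 0.0431]
tcp_rot: [0.995, 0.103, 0.004, -0.001]
contact_force: [-1.2, 1.7, -0.9]
opening: 0.001
```

```bash
python3 -c "
from h import *
where((-80,-1.2,38))"
```

```text
t 22.85 cal [-77.2  -0.2] 43.1 F cal [-0.8  1.9] -0.9
turn fix deg [-0.05 -0.43  0.08]
(-80, -1.2, 38) delta tool mm [-2.8  1.   5. ]
```

One more mm, then back off to a viewpoint squarely in front of Friday so the marker's foot and the marks can be compared directly.

Request:
apply_moves(moves=[[[0,0.001,0,0,0,0,1],[0,0,0,0,0,0,1],[0,-0.01,0,0,0,0,1],[0,-0.02,0,0,0,0,1],[-0.02,-0.01,-0.025,0,0,0,1],[-0.03,0,-0.03,0,0,0,1],[-0.01,0.03,-0.01,0,0,0,1],[0,0.03,0,0,0,0,1],[0,0,0,0,-0.4,0,1],[0,0,0,0,0,0,1]]])

```text
time: 23.85
eef_pos: [0.4888, 0.0433, 0.1109]
tcp_rot: [0.994, 0.106, 0.002, 0.001]
contact_force: [0.1, -1.1, 0.3]
opening: -0.0
```

```bash
python3 - <<'E'
from h import *
exec(open("mk.py").read().split("where()")[1].replace('("top","side","wrist")','("top","wrist")'))
where()
m=(im.astype(int)[...,2]>110)&(im[...,1]<60)&(im[...,0]<60)
r0=int(g(-68,-23,.025)[1])
for row in range(r0-3,r0+38,4):
    u=int(g(-80,-23,.03)[0]);x=np.where(m[row,u-45:u+45])[0]+u-45
    if len(x)>2: print(row,x.min(),x.max(),[[(M.T@(onplane(c,(v,row),z)[:2]-O)*1e3).round(1).tolist() for v in(x.min()-.5,x.max()+.5)] for z in(.025,.06)])
w=im.astype(int);rr=int(g(-97.5,-24,.015)[1]);k=np.zeros(m.shape,bool);k[rr-14:rr+14]=1
for ce,st in blobs((w[...,0]>130)&(w[...,2]-w[...,0]<40)&k,40):
    print("mark",ce.round(1),st,(M.T@(onplane(c,ce,.015)[:2]-O)*1e3).round(1))
cv2.imwrite("pics/fin.png",np.vstack([im[:300,60:560]]))
E
```

```text
top [288.7 264.9] [285 263   8   4  23] [[-71.8, -23.6], [-70.6, -23.9], [-69.6, -24.2]]
top [289.4 270.5] [286 268   8   8  39] [[-84.9, -23.0], [-83.3, -23.4], [-82.0, -23.7]]
top [310.8 272. ] [308 270   7   5  29] [[-96.8, -70.9], [-94.9, -69.9], [-93.3, -69.2]]
top [300.6 274.1] [298 272   6   5  28] [[-97.5, -47.0], [-95.5, -46.7], [-94.0, -46.5]]
top pred Friday top [289.  269.7] bottom [289.5 271.5]
wrist [317.4 144.5] [ 178  123  204   52 4836] [[-80.0, -45.5], [-77.9, -42.5], [-76.3, -40.1]]
wrist [223.  131.7] [222 130   3   5   7] [[-70.9, 28.1], [-69.8, 23.4], [-68.9, 19.6]]
wrist [169.5 150. ] [167 150   6   1   6] [[-85.2, 70.8], [-82.6, 61.7], [-80.6, 54.3]]
wrist [180. 150.] [175 150  11   1  11] [[-85.1, 62.6], [-82.5, 54.3], [-80.5, 47.7]]
wrist [195.7 150.3] [190 150  12   2  13] [[-85.2, 50.3], [-82.6, 43.3], [-80.6, 37.7]]
wrist [207.5 150.2] [203 150  11   2  13] [[-85.1, 41.0], [-82.5, 35.0], [-80.5, 30.1]]
wrist [231.7 151. ] [218 150  27   4  46] [[-85.5, 22.1], [-82.9, 18.0], [-80.9, 14.7]]
wrist [266.7 158.6] [249 151  29  22 127] [[-91.2, -5.6], [-88.1, -
[... 670 characters left out ...]
[-82.6, -33.2]], [[-79.3, -14.7], [-79.2, -30.7]]]
153 244 333 [[[-85.9, 11.5], [-85.4, -56.8]], [[-82.0, 7.2], [-81.6, -50.7]]]
157 268 333 [[[-88.7, -6.7], [-88.4, -57.0]], [[-84.5, -8.2], [-84.2, -50.9]]]
161 269 333 [[[-91.8, -7.4], [-91.4, -57.2]], [[-87.0, -8.9], [-86.7, -51.0]]]
165 270 333 [[[-94.8, -8.1], [-94.5, -57.4]], [[-89.6, -9.5], [-89.3, -51.2]]]
mark [291.5 166.7] [   0  152  560   28 9697] [-97.5 -25.5]
mark [167.9 165.4] [159 159  19  14 240] [-97.3  73.4]
mark [197.9 165.5] [189 159  18  14 240] [-97.1  49.6]
mark [228.  165.8] [220 159  17  15 239] [-97.2  25.5]
mark [258.2 166.5] [250 160  17  14 232] [-97.6   1.3]
mark [288.3 169. ] [280 164  17  11 145] [-99.4 -22.9]
```

View pics/fin.png

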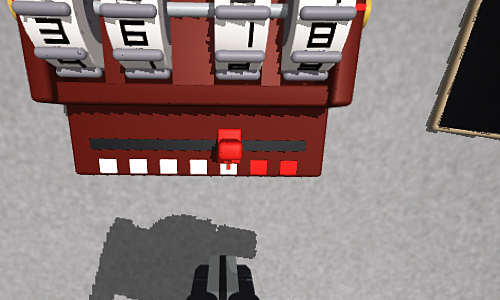

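The last picture shows the marker straight over the fifth mark at about (229,150). The 3, 6, 1, 8 digits below the tops fit 2 5 0 7 being uppermost. I check that the bystanders are unmoved, then hand in.

```bash
python3 - <<'E'
from h import *
a=cv2.imread("pics/top0.png").astype(int);_,_,b=shot("topf","top");d=abs(a-b).max(2)
for n,(x0,y0,x1,y1) in dict(mouse=(250,135,290,190),phone=(348,182,390,255),mug=(145,232,200,278)).items():print(n,"changed px",(d[y0:y1,x0:x1]>40).sum())
s=ctrl.get_state();print(s["time"],s["contact_force"].round(1),s["eef_pos"].round(3))
ctrl.sign_off()
E
```

```text
mouse changed px 0
phone changed px 0
mug changed px 0
24.0 [-0.2  0.6 -0.4] [0.488 0.044 0.11 ]
the job is handed in; nothing more can be done
```

The calendar is set to Friday the 25th of July and the job is handed in at 24 s. I rolled the wheels click by click from 5 3 1 4 to 2 5 0 7, then pushed the red marker from Tuesday to Friday.

**Wheels:** the last overhead picture read 2 5 0 7, with each digit at the index line. The final picture, from lower down, fits that. The largest contact force read between moves was about 13 N, well under the 50 N limit. It was read only at the end of each move, so brief peaks in between could have been higher.

**Marker:** the wrist view puts it within about 0.5 mm of the fifth mark. The top camera agreed to about 1 mm. In an earlier check the two views differed by about 2 mm.

**Surroundings:** the mouse, phone and mug show no changed pixels in the top view compared with the start. The arm stands clear, with no contact force beyond sensor noise.

**Misses on the way:** the first descent behind the first wheel fell short, and one stroke at the third wheel passed over its rib. I repeated both without harm.

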